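# Seal the blue-lidded paint tub

## Robot

A 6-joint arm with a two-finger parallel gripper is mounted at the origin on the work surface. World frame = base frame: x ahead of the robot, y to its left, z up, the work surface at z = 0. Lengths are in m, angles in rad, forces in N, time in s.
With the tool pointing down it reaches from about 0.3 to 0.775 m from the base axis. Payload 14.6 kg.
Tool frame: the origin (TCP) lies between the finger pads; the fingertips stand r.tcp_to_tips ahead of it and the grasp point (between the pads) lies 11 mm behind it (r.tcp_to_tips is the distance from the TCP to the fingertips, in m); z points along the fingers, y is the direction in which the jaws open and shut (so a half turn about z gives the same grasp; the last joint's range is limited). The gripper opens to 85 mm and grips with 20 to 120 N. Pads are 22 mm wide; open, the fingers measure 114 mm over their backs; the gripper's body (76 mm by 85 mm) begins 54 mm behind the grasp point. The pads swing forward as they close: fully open they stand 13 mm farther back than shut.
Start: joints at [1.114, 0.3, 1.521, -0, 1.321, -0.067], TCP at [0.209, 0.509, 0.217] pointing down, gripper open.
Joint ranges: [-3.03, 3.03], [-0.79, 2.21], [0.23, 2.52], [-1.04, 4.18], [0, 3.07], [-2.55, 2.55]. Speed limits (rad/s): [2.22, 2.22, 2.57, 3.14, 3.14, 3.14].

## Interface

Orientations are given as a unit quaternion [x, y, z, w].
In Python, from cell import r, cams gives the robot as it stands.
- The arm moves only by the tool arm_command, never from a script. Its arguments are lists of equal length, an entry for each row: "translation": the shift along the tool's x, y, z in cm, a list of three; "angular": the turn, a rotation vector about the tool's x, y, z in rad, a list of three. In form: {"translation": [[tx, ty, tz], ...], "angular": [[rx, ry, rz], ...]}. A call has exactly 10 rows; each row shifts and turns the commanded pose from where the row before left it, along the tool's axes as they then stand; what a row does not reach is not made up. A row lasts 1/10 s, in which the tool goes at most 50 mm and 8.59 degrees, less where a joint would pass 70% of its speed; a pose out of reach is approached as far as the arm can. A call with a gripper value outside its range is refused whole. "gripper" is the finger opening in cm, from 0 to 8.54, set as the call begins (left out, the last holds). The fingers move at their own pace and stop on an object; the grip force is fixed at half the most. Time passes only in rows, so rows that do not move let the fingers close, or fill a call up. It gives the time, the measured TCP pose, the force and the opening at its end, in the units of the state.
- r.sense(): the state, without advancing time (a new reading comes with each control period).
- cams.capture(name): name is "side" or "top" or "wrist"; returns a dict with "frame" (480x640x3 uint8, red, green, blue), "vertical_fov" (degrees; the focal length in pixels is half the picture's height over the tangent of half this angle, whatever the lens; pixels are square), "cx", "cy" (the principal point, pixels), "k1" (the pictures are not rectified: a ray, as slopes to the right and down, at radius r is drawn at 1 + k1 r^2 times it, then the intrinsics apply), "rvec" (rotation vector, rad) and "tvec" (3), from world to camera coordinates, as OpenCV has them; the wrist camera has in their place "mount" (4x4, takes a point from camera to tool coordinates, whose origin is the TCP and whose axes are the flange's). Camera axes: x right, y down, z forward; pixel columns grow to the right and rows downward; lengths in m; the calibration is good to about 2 mm. A picture is of the moment at which its call begins: read the wrist's pose just before it. There is no depth.
- r.hand_in(): hands the job in, once; it reports no verdict.
The state is a dict: "time": time; "q": joint angles; "joint_vel": joint speeds; "tau": joint torques, N m; "tool_pos": TCP position; "eef_rot": TCP orientation; "wrist_force": force on the tool from outside, world axes, zero at the start; "ft_torque": the same for the moment, N m; "grip_width": finger opening in m.
Only numpy, scipy, OpenCV 4.12 (cv2) and the standard library are available. Lean on these libraries where they do the work, as an engineer would, in place of code of your own. Each camera call takes 0.05 s, during which the arm holds its last target.

## Task

Seal the paint tub with the blue lid: press down the white thumb pads around its edge, one after another, until all four rim sections are fully home on the gasket. Only then push the yellow vent plug in the middle of that lid fully down. The tub with the white lid is still in use: do not touch it.

Things in the scene. Friction and masses are not known exactly. Their poses are not given: they have to be found in the camera images.
- blue_lid (a point): Centre of the blue lid to be sealed, on the upper face of its fixed middle panel, 100 mm above the table; z up. The white tub under it is 132 mm across and does not shift. Around the panel lie four blue rim sections (16 mm thick bead), each with a white thumb pad 28 mm across; the pads' centres lie 66 mm from this point along its +x, +y, -x, -y (sections 1, 2, 3, 4).
- blue_rim1 (a joint): How far rim section 1 (pad on the blue lid's +x side) is pressed down: 0 = up, 0.012 m = fully home. It starts partly up, slides straight down on its own against about 5 N, stops hard at the bottom and stays where it is left. The pad's flat top is 21 mm above point blue_lid when up, 9 mm above it when home.
- blue_rim2 (a joint): The same for rim section 2 (pad on the blue lid's +y side): 0 = up, 0.012 m = fully home; same heights and resistance as section 1.
- blue_rim3 (a joint): The same for rim section 3 (pad on the blue lid's -x side): 0 = up, 0.012 m = fully home; same heights and resistance as section 1.
- blue_rim4 (a joint): The same for rim section 4 (pad on the blue lid's -y side): 0 = up, 0.012 m = fully home; same heights and resistance as section 1.
- blue_vent (a joint): How far the yellow vent plug (24 mm across, at the blue lid's centre) is pressed down: 0 = up (vent open), 0.012 m = fully down (closed). It starts up, slides straight down against about 4 N, stops hard and stays where it is left. Its flat top is 36 mm above point blue_lid when up, 24 mm above it when down.
- white_tub: The other tub, of the same shape and size (164 mm over the pads, up to 136 mm high) but with a white lid, grey thumb pads and a yellow vent plug; not to be touched. Origin at the centre of its underside on the table, z up. It stands fast.
Not all that is in view belongs to the job. What is shaped like the part that bears blue_lid but pink or red is not meant.

How it is judged:
By the outcome, as a careful person would: the job done as asked, in the order asked, and still so for the second after the job is handed in, with the robot touching nothing.
It also fails if it takes over 51 s, if anything falls off the work surface, if the arm or the gripper's body presses on something with over 40 N, if the wrist force passes 120 N, or if a joint passes its speed limit or range.

## Working session

There is one attempt and no reset: what is moved stays moved. The work goes in short steps, Python scripts to look and compute and a tool call to move; the robot and the scene stay as the last step left them, time stands still between calls to the robot, and variables do not carry over. Pictures are saved under pics/ and viewed, and the job is handed in when it is done.

Besides the shell and the picture viewer there is one more tool, called after "Call:" as name(argument=value, ...) on one line, values as JSON. arm_command: Moves the arm, as the interface text tells. Its arguments: {"type":"object","properties":{"translation":{"type":"array","items":{"type":"array","items":{"type":"number"}}},"angular":{"type":"array","items":{"type":"array","items":{"type":"number"}}},"gripper":{"type":"number"}},"required":["translation","angular"]}

```bash
ls; mkdir -p pics; cat > h.py <<'E'
import numpy as np,cv2
from cell import r,cams
def save(n,img): cv2.imwrite(n,cv2.cvtColor(img,cv2.COLOR_RGB2BGR))
def ray(c,uv,pose=None):
    H=480;f=H/2/np.tan(np.radians(c['vertical_fov'])/2)
    K=np.array([[f,0,c['cx']],[0,f,c['cy']],[0,0,1.]])
    p=cv2.undistortPoints(np.array(uv,float).reshape(-1,1,2),K,np.array([c['k1'],0,0,0,0.])).reshape(-1,2)
    d=np.c_[p,np.ones(len(p))]
    if 'rvec' in c:
        R=cv2.Rodrigues(np.array(c['rvec'],float))[0];t=np.array(c['tvec'],float).ravel()
        return -R.T@t, d@R
    from scipy.spatial.transform import Rotation as Ro
    T=np.eye(4);T[:3,:3]=Ro.from_quat(pose['eef_rot']).as_matrix();T[:3,3]=pose['tool_pos']
    M=T@np.array(c['mount'],float)
    return M[:3,3],d@M[:3,:3].T
def onz(c,uv,z,pose=None):
    o,d=ray(c,uv,pose); s=(z-o[2])/d[:,2]; return o+d*s[:,None]
E
python3 - <<'E'
from h import *
s=r.sense();print(s['tool_pos'],s['eef_rot'],s['time'],r.tcp_to_tips,s['grip_width'])
for n in ['top','side','wrist']:
    c=cams.capture(n);save(f'pics/{n}0.png',c['frame']);print({k:v for k,v in c.items() if k!='frame'})
    import pickle;pickle.dump((c,s),open(n+'0.pkl','wb'))
E
```

```text
pics
[0.20887206 0.50850925 0.21678754] [ 1.93658634e-01  9.81068782e-01 -5.95811038e-04 -1.56139013e-04] 0.0 0.008 0.08578839628516323
{'vertical_fov': 54.26074722824622, 'cx': 319.4615896647998, 'cy': 236.30908718579585, 'k1': -0.020563110724598845, 'rvec': array([ 2.18841429, -2.1563449 ,  0.14987056]), 'tvec': array([-0.08660284,  0.43447664,  0.98917715])}
{'vertical_fov': 42.74575366605109, 'cx': 321.79572509926095, 'cy': 231.59380823673598, 'k1': -0.20295384046097326, 'rvec': array([ 2.29765115, -0.68572456,  0.29347403]), 'tvec': array([-0.37761642,  0.20970037,  1.1017873 ])}
{'vertical_fov': 63.16005098174268, 'cx': 319.8574788630183, 'cy': 244.23755511502569, 'k1': -0.01662742543026427, 'mount': array([[-1.93282157e-04, -9.54441988e-01, -2.98396471e-01,
         7.61351945e-02],
       [ 9.99999981e-01, -1.82996334e-04, -6.24094813e-05,
        -1.38663292e-04],
       [ 4.96076920e-06, -2.98396478e-01,  9.54442006e-01,
        -1.56686564e-01],
       [ 0.00000000e+00,  0.00000000e+00,  0.00000000e+00,
         1.00000000e+00]])}
```

View pics/top0.png

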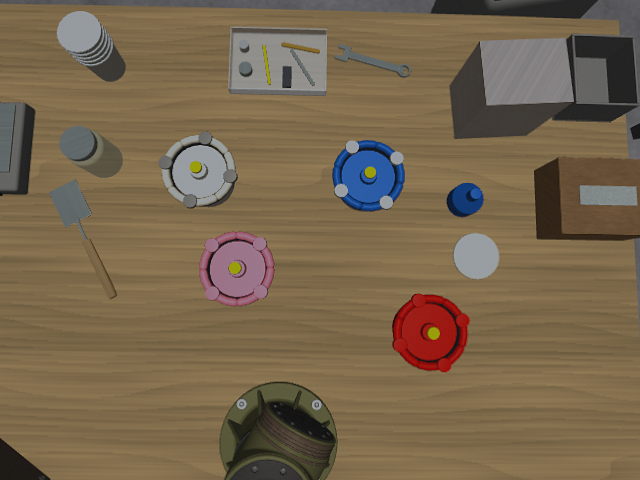

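View pics/side0.png

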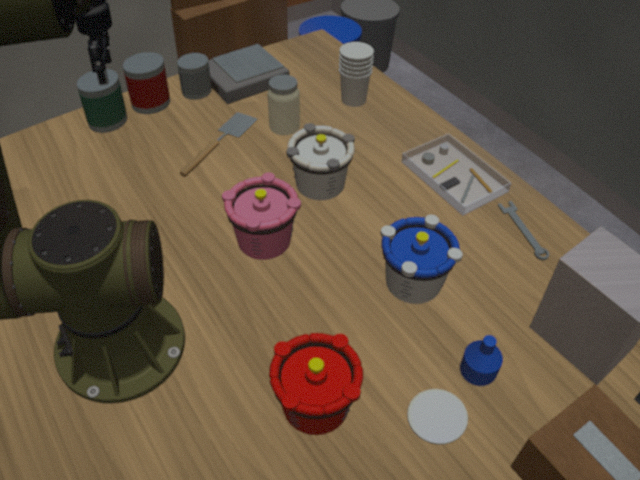

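View pics/wrist0.png

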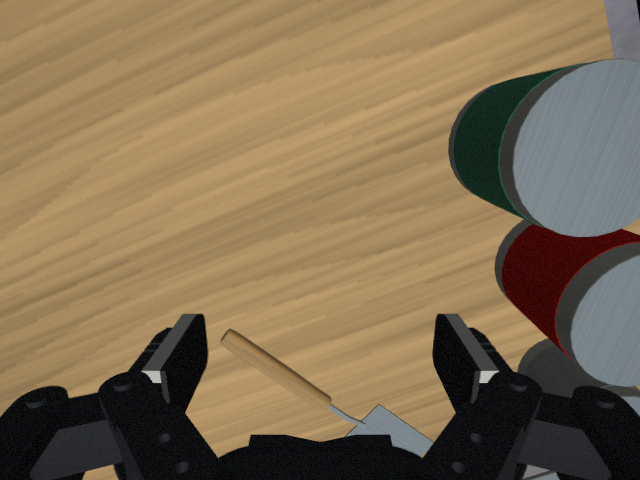

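The top view shows the blue lid at (369,176) with white pads at (352,147), (397,158), (386,202) and (341,190). Things it could be confused with are the white lid (198,171), pink (237,268), red (430,332), the blue bottle (465,199) and the white disc (476,256). By the description, I choose the blue lid at (369,176).

```bash
cat > m.py <<'E'
from h import *
def blobs(img,lo,hi,box,amin=20):
    x0,y0,x1,y1=box
    hsv=cv2.cvtColor(img,cv2.COLOR_RGB2HSV)[y0:y1,x0:x1]
    m=cv2.inRange(hsv,lo,hi);n,l,st,ce=cv2.connectedComponentsWithStats(m)
    return [(ce[i]+[x0,y0],st[i,4]) for i in range(1,n) if st[i,4]>=amin]
def tri(c1,u1,c2,u2):
    o1,d1=ray(c1,[u1]);o2,d2=ray(c2,[u2]);d1=d1[0];d2=d2[0]
    s=np.linalg.lstsq(np.c_[d1,-d2],o2-o1,rcond=None)[0]
    a=o1+s[0]*d1;b=o2+s[1]*d2
    return (a+b)/2,np.linalg.norm(a-b)
E
python3 - <<'E'
from m import *;import pickle
t=pickle.load(open('top0.pkl','rb'))[0];s=pickle.load(open('side0.pkl','rb'))[0]
np.set_printoptions(precision=4,suppress=True)
W=((0,0,150),(180,50,255));Y=((22,120,110),(35,255,255))
bt=blobs(t['frame'],*W,(328,135,410,215));bs=blobs(s['frame'],*W,(375,212,468,278))
yt=blobs(t['frame'],*Y,(328,135,410,215));ys=blobs(s['frame'],*Y,(375,212,468,278))
print(bt,bs,yt,ys)
for y in yt:
  for z in ys: print('plug',tri(t,y[0],s,z[0]))
for a in bt:
  for b in bs:
    p,e=tri(t,a[0],s,b[0])
    if e<.006: print(a[0],b[0],p,e)
# other lid plugs
print('white', onz(t,[(196,168)],.136),'pink',onz(t,[(235,268)],.136),'red',onz(t,[(433,333)],.136), 'bottle',onz(t,[(476,194)],.08))
save('pics/crop.png',np.hstack([cv2.resize(t['frame'][125:225,318:418],(400,400)),cv2.resize(s['frame'][195:295,370:470],(400,400))]))
E
```

```text
[(array([351.8943, 146.4146]), np.int32(123)), (array([396.5378, 157.5378]), np.int32(119)), (array([340.8295, 190.0078]), np.int32(129)), (array([385.9444, 201.6508]), np.int32(126))] [(array([431.8   , 218.8211]), np.int32(95)), (array([387.5816, 229.898 ]), np.int32(98)), (array([454.8515, 252.703 ]), np.int32(101)), (array([409.1391, 266.4261]), np.int32(115))] [(array([369.8571, 171.9082]), np.int32(98))] [(array([422.0116, 236.3953]), np.int32(86))]
plug (array([ 0.5542, -0.1764,  0.1314]), np.float64(0.0019115267927191364))
[351.8943 146.4146] [431.8    218.8211] [ 0.61   -0.1419  0.1178] 0.0024561270074467093
[396.5378 157.5378] [454.8515 252.703 ] [ 0.5888 -0.2324  0.1177] 0.002233052197437656
[340.8295 190.0078] [387.5816 229.898 ] [ 0.5192 -0.1199  0.1191] 0.0015388929816895318
[385.9444 201.6508] [409.1391 266.4261] [ 0.498  -0.2107  0.116 ] 0.0018687428421259498
white [[0.5535 0.1655 0.136 ]] pink [[0.3594 0.0827 0.136 ]] red [[ 0.2415 -0.2961  0.136 ]] bottle [[ 0.524  -0.4058  0.08  ]]
```

View pics/crop.png

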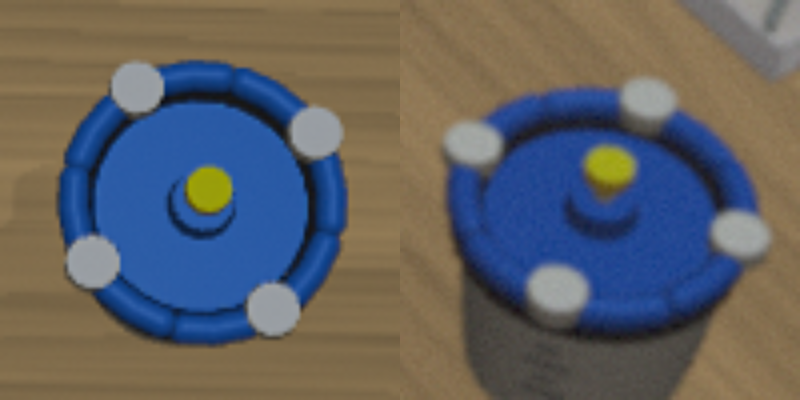

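The close crop confirms the choice: blue lid, four white pads, yellow plug. Triangulation gives opposite pads 131–132 mm apart, pad heights 116–119 mm (partly up) and the plug at (0.554, -0.176). That agrees with the mean of the pads.

Call:
arm_command(translation=[[-2.63, -2.32, 0], [-2.63, -2.32, 0], [-2.63, -2.32, 0], [-2.63, -2.32, 0], [-2.63, -2.32, 0], [-2.63, -2.32, 0], [-2.63, -2.32, 0], [-2.63, -2.32, 0], [-2.63, -2.32, 0], [-2.63, -2.32, 0]], angular=[[0, 0, 0], [0, 0, 0], [0, 0, 0], [0, 0, 0], [0, 0, 0], [0, 0, 0], [0, 0, 0], [0, 0, 0], [0, 0, 0], [0, 0, 0]], gripper=0)

```text
time: 1.15
tool_pos: [0.3644, 0.1928, 0.2174]
eef_rot: [0.194, 0.981, 0.0, 0.0]
wrist_force: [1.0, 0.3, -0.4]
grip_width: -0.0002
```

Call:
arm_command(translation=[[-2.63, -2.32, 0], [-2.63, -2.32, 0], [-2.63, -2.32, 0], [-2.63, -2.32, 0], [-2.63, -2.32, 0], [-2.63, -2.32, 0], [-2.63, -2.32, 0], [-2.63, -2.32, 0], [-2.63, -2.32, 0], [-2.63, -2.32, 0]], angular=[[0, 0, 0], [0, 0, 0], [0, 0, 0], [0, 0, 0], [0, 0, 0], [0, 0, 0], [0, 0, 0], [0, 0, 0], [0, 0, 0], [0, 0, 0]])

```text
time: 2.15
tool_pos: [0.5196, -0.1218, 0.2172]
eef_rot: [0.194, 0.981, 0.0, -0.0]
wrist_force: [-0.0, 1.0, 0.0]
grip_width: 0.0004
```

```bash
cat > go.py <<'E'
from h import *;import sys
from scipy.spatial.transform import Rotation as Ro
np.set_printoptions(precision=4,suppress=True)
s=r.sense();R=Ro.from_quat(s['eef_rot']).as_matrix()
print(s['time'],s['tool_pos'],s['wrist_force'],s['grip_width'],'tool axes cols\n',R)
P=dict(A=(.610,-.142),B=(.5888,-.2324),C=(.5192,-.1199),D=(.498,-.2107),V=(.554,-.1762))
for k,p in P.items():
    d=np.array([*p,s['tool_pos'][2]])-s['tool_pos'];print(k,'cm',R.T@d*100)
E
python3 go.py; python3 - <<'E'
from m import *
s=r.sense();c=cams.capture('wrist');save('pics/w1.png',c['frame'])
c=cams.capture('side');save('pics/s1.png',c['frame'])
E
```

```text
2.15 [ 0.5196 -0.1218  0.2172] [-0.0162  0.9859  0.0015] 0.00035877246394386525 tool axes cols
 [[-0.9249  0.3801 -0.0003]
 [ 0.3801  0.9249  0.0001]
 [ 0.0003 -0.     -1.    ]]
A cm [-9.1324  1.5653 -0.0031]
B cm [-10.6076  -7.602   -0.0034]
C cm [0.1061 0.1582 0.    ]
D cm [-1.3842 -9.0461 -0.0003]
V cm [-5.2526 -3.7265 -0.0017]
```

View pics/w1.png

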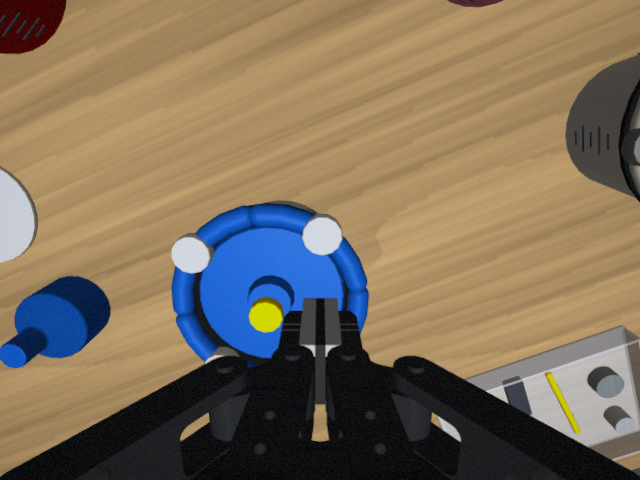

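View pics/s1.png

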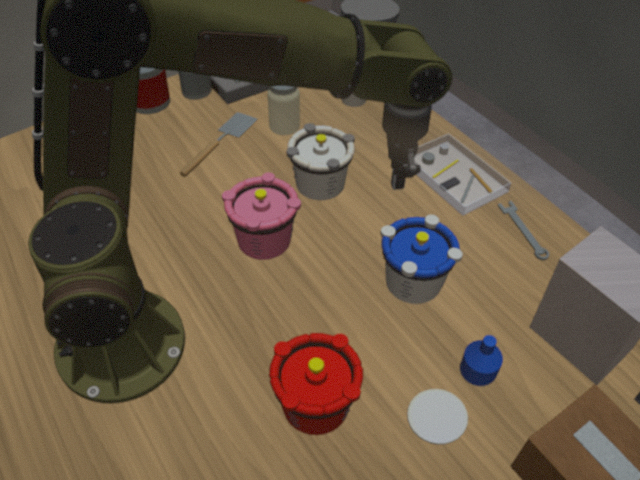

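The wrist view shows the blue lid with pads at (322,235) and (190,255) and the plug at (265,316). I'll cross-check the positions numerically.

```bash
python3 - <<'E'
from m import *
s=r.sense();c=cams.capture('wrist')
np.set_printoptions(precision=4,suppress=True)
for n,b in [('pad',blobs(c['frame'],(0,0,150),(180,50,255),(150,195,380,375),60)),('plug',blobs(c['frame'],(22,120,110),(35,255,255),(150,195,380,375),60))]:
    for p,a in b: print(n,p,a,onz(c,[p],.136 if n=='plug' else .118,s))
E
```

```text
pad [323.7605 234.5287] 1169 [[ 0.5178 -0.1198  0.118 ]]
pad [191.5465 254.0101] 1087 [[ 0.4958 -0.2096  0.118 ]]
plug [267.2828 315.0337] 831 [[ 0.5507 -0.1747  0.136 ]]
```

The wrist camera agrees with the triangulation to within 3 mm. Next I descend over pad C.

Call:
arm_command(translation=[[0.1, 0.1, 1.5], [0, 0, 1.5], [0, 0, 1.5], [0, 0, 1.5], [0, 0, 1.5], [0, 0, 0.8], [0, 0, 0.2], [0, 0, 0.2], [0, 0, 0.2], [0, 0, 0.2]], angular=[[0, 0, 0], [0, 0, 0], [0, 0, 0], [0, 0, 0], [0, 0, 0], [0, 0, 0], [0, 0, 0], [0, 0, 0], [0, 0, 0], [0, 0, 0]])

```text
time: 3.3
tool_pos: [0.5189, -0.119, 0.1267]
eef_rot: [0.194, 0.981, -0.0, 0.0]
wrist_force: [-0.8, -0.1, 0.3]
grip_width: -0.0003
```

```bash
python3 go.py|head -1
```

```text
3.3 [ 0.5189 -0.119   0.1267] [-0.8375 -0.1136  0.3272] -0.00030587651808501674 tool axes cols
```

Call:
arm_command(translation=[[0, 0, 0.1], [0, 0, 0.1], [0, 0, 0.1], [0, 0, 0.1], [0, 0, 0.1], [0, 0, 0.1], [0, 0, 0.1], [0, 0, 0.1], [0, 0, 0.1], [0, 0, 0]], angular=[[0, 0, 0], [0, 0, 0], [0, 0, 0], [0, 0, 0], [0, 0, 0], [0, 0, 0], [0, 0, 0], [0, 0, 0], [0, 0, 0], [0, 0, 0]])

```text
time: 4.3
tool_pos: [0.5186, -0.119, 0.1172]
eef_rot: [0.194, 0.981, 0.0, -0.0]
wrist_force: [-0.4, -0.8, 0.3]
grip_width: 0.0001
```

Call:
arm_command(translation=[[0, 0, 0.1], [0, 0, 0.1], [0, 0, 0.1], [0, 0, 0.1], [0, 0, 0], [0, 0, 0], [0, 0, 0], [0, 0, 0], [0, 0, 0], [0, 0, 0]], angular=[[0, 0, 0], [0, 0, 0], [0, 0, 0], [0, 0, 0], [0, 0, 0], [0, 0, 0], [0, 0, 0], [0, 0, 0], [0, 0, 0], [0, 0, 0]])

```text
time: 5.3
tool_pos: [0.5187, -0.119, 0.1134]
eef_rot: [0.194, 0.981, 0.0, 0.0]
wrist_force: [0.2, -0.5, 0.2]
grip_width: -0.0
```

```bash
python3 - <<'E'
from h import *
s=cams.capture('side')['frame'];t=cams.capture('top')['frame']
save('pics/c2.png',np.hstack([cv2.resize(t[125:225,318:418],(400,400)),cv2.resize(s[165:285,360:480],(400,400))]))
save('pics/w2.png',cams.capture('wrist')['frame'])
E
```

```text
(no output)
```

View pics/c2.png

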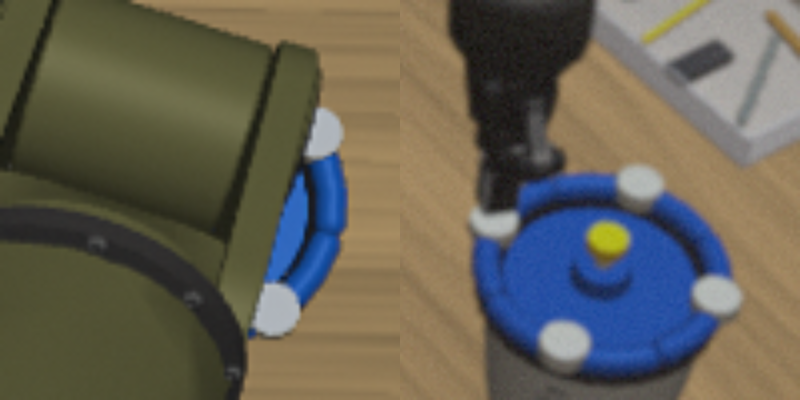

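View pics/w2.png

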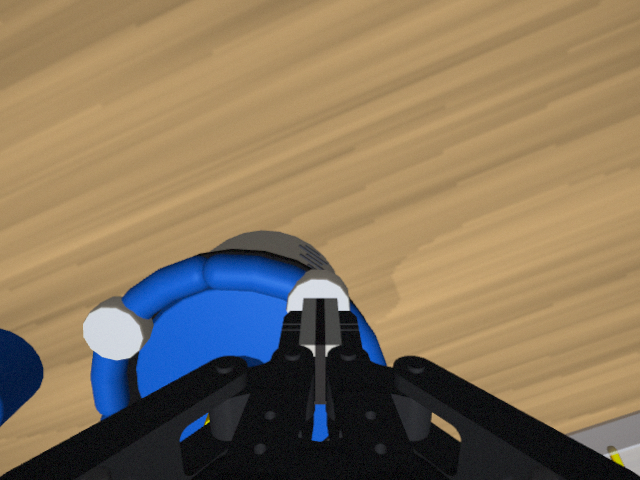

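Call:
arm_command(translation=[[0, 0, 0.1], [0, 0, 0.1], [0, 0, 0.1], [0, 0, 0.1], [0, 0, 0], [0, 0, 0], [0, 0, 0], [0, 0, 0], [0, 0, 0], [0, 0, 0]], angular=[[0, 0, 0], [0, 0, 0], [0, 0, 0], [0, 0, 0], [0, 0, 0], [0, 0, 0], [0, 0, 0], [0, 0, 0], [0, 0, 0], [0, 0, 0]])

```text
time: 6.45
tool_pos: [0.5187, -0.119, 0.1094]
eef_rot: [0.194, 0.981, -0.0, 0.0]
wrist_force: [0.1, 1.0, 0.7]
grip_width: -0.0003
```

```bash
python3 - <<'E'
from h import *
c=cams.capture('wrist');save('pics/w3.png',c['frame'])
s=cams.capture('side')['frame'];save('pics/c3.png',cv2.resize(s[195:275,370:470],(800,640))[:600])
M=np.linalg.inv(c['mount']);f=240/np.tan(np.radians(c['vertical_fov'])/2)
for x in (.011,0,-.011):
  for z in (-.011,-.005,0,.008,.014):
    p=M@[x,0,z,1];print(x,z,f*p[0]/p[2]+c['cx'],f*p[1]/p[2]+c['cy'])
E
```

```text
0.011 -0.011 320.2312891031053 290.2922162537078
0.011 -0.005 320.2183241105619 284.429451062613
0.011 0 320.20819120336296 279.84735389503993
0.011 0.008 320.19311750797056 273.03103399728246
0.011 0.014 320.18264067577246 268.2934140628139
0 -0.011 320.22881902726664 314.69624399826586
0 -0.005 320.2161925594738 308.1139952196054
0 0 320.2063117732883 302.96308572778867
0 0.008 320.1915928691972 295.2900381212268
0 0.014 320.18134832741276 289.9495007868514
-0.011 -0.011 320.22644719643534 338.1296238585066
-0.011 -0.005 320.21414294594314 330.8880973482385
-0.011 0 320.20450262518597 325.2143963475279
-0.011 0.008 320.19012286836204 316.751354220941
-0.011 0.014 320.1801008885389 310.8530321231906
```

View pics/w3.png

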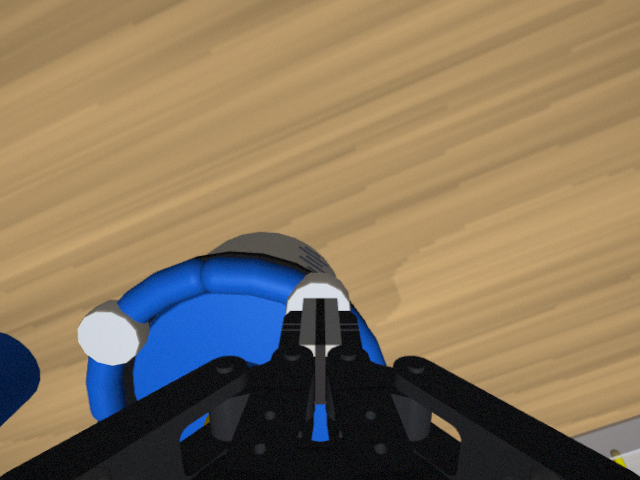

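View pics/c3.png

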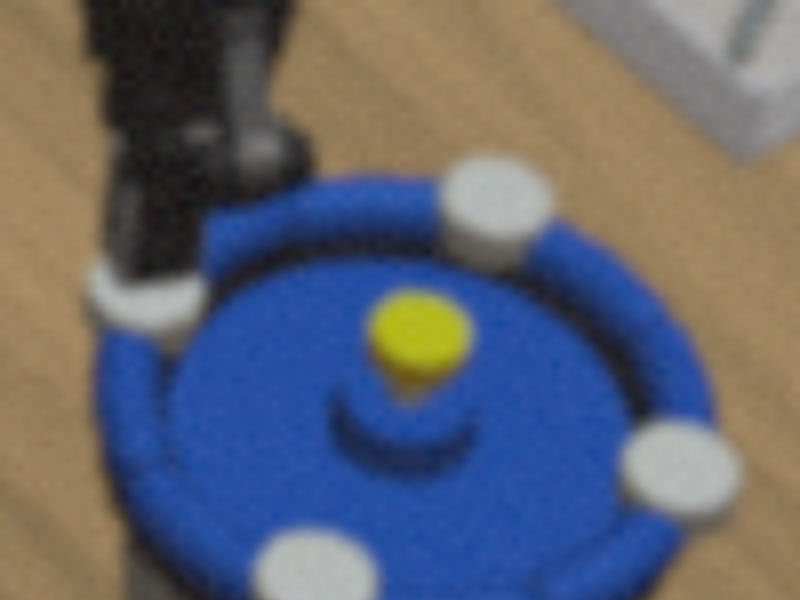

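The pad now moves with the fingertip: its position relative to the tip is the same in w2 and w3, while the other pad shifts. So it is being pressed, and I continue until the hard stop.

Call:
arm_command(translation=[[0, 0, 0.1], [0, 0, 0.1], [0, 0, 0.1], [0, 0, 0], [0, 0, 0], [0, 0, 0], [0, 0, 0], [0, 0, 0], [0, 0, 0], [0, 0, 0]], angular=[[0, 0, 0], [0, 0, 0], [0, 0, 0], [0, 0, 0], [0, 0, 0], [0, 0, 0], [0, 0, 0], [0, 0, 0], [0, 0, 0], [0, 0, 0]])

```text
time: 7.55
tool_pos: [0.5187, -0.119, 0.1064]
eef_rot: [0.194, 0.981, -0.0, 0.0]
wrist_force: [0.7, 0.4, -0.6]
grip_width: 0.0003
```

```bash
python3 - <<'E'
from h import *
s=r.sense();print(s['tau'],s['wrist_force'],s['ft_torque'])
a=cams.capture('wrist');save('pics/w4.png',cv2.resize(a['frame'][220:400,60:400],(800,424),interpolation=cv2.INTER_CUBIC))
s=cams.capture('side')['frame'];save('pics/c4.png',cv2.resize(s[205:265,370:430],(600,600),interpolation=cv2.INTER_CUBIC))
E
```

```text
[-9.10181807e-04 -5.47132874e+01 -3.19213450e+01 -3.18779739e-04
  3.46067254e-04  3.28693659e-05] [ 0.70232671  0.37485229 -0.63653728] [ 0.00894264 -0.00980299 -0.07137534]
```

View pics/w4.png

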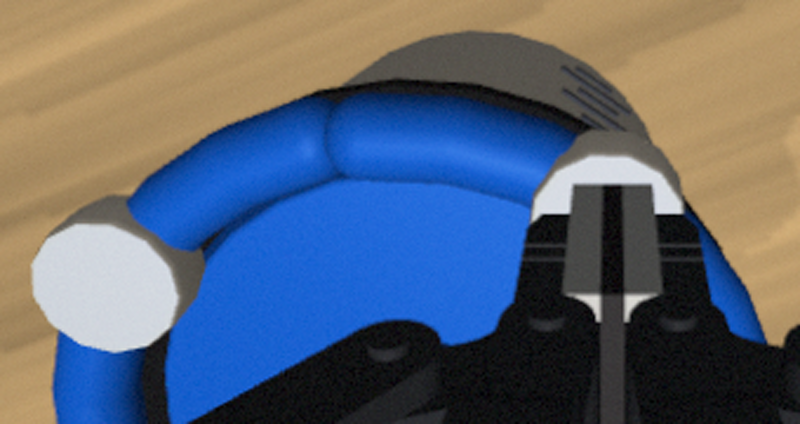

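View pics/c4.png

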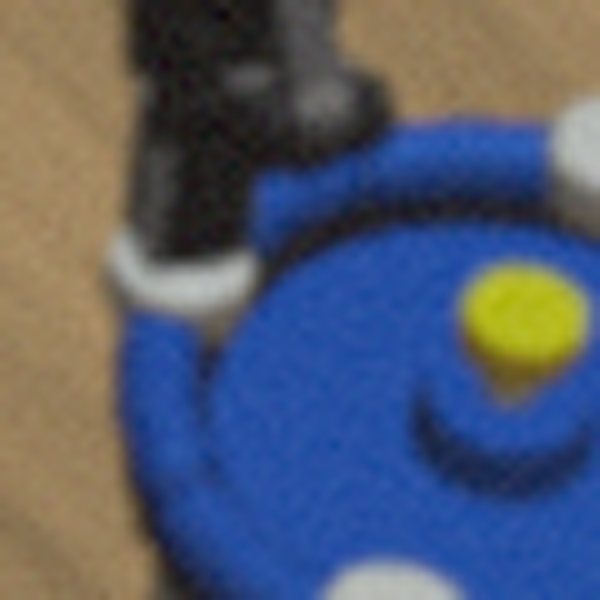

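```bash
python3 - <<'E'
from h import *
s=r.sense();c=cams.capture('wrist');g=c['frame'].astype(int)
w2=cv2.cvtColor(cv2.imread('pics/w2.png'),cv2.COLOR_BGR2RGB);w3=cv2.cvtColor(cv2.imread('pics/w3.png'),cv2.COLOR_BGR2RGB)
for n,w in (('w2',w2),('w3',w3),('now',g)):
    print(n,[int(w[y,318:323].sum(-1).mean()) for y in range(262,302)])
    m=(np.asarray(w).min(-1)>165);rows=[y for y in range(262,330) if m[y,280:360].any()]
    print(rows[0], [(y,np.where(m[y,280:360])[0][[0,-1]]+280) for y in (rows[0],295,300,305,310)if m[y,280:360].any()])
t=np.load if 0 else None
import pickle
s0=pickle.load(open('side0.pkl','rb'))[0]['frame'];s1=cams.capture('side')['frame']
for n,w in(('s0',s0),('now',s1)):
  for x in (385,388,391): print(n,x,[int(w[y,x].astype(int).min()) for y in range(222,244)])
E
```

```text
w2 [189, 185, 202, 208, 190, 175, 184, 212, 266, 268, 274, 278, 281, 284, 284, 305, 343, 474, 658, 663, 661, 660, 660, 662, 661, 659, 659, 658, 662, 660, 663, 659, 660, 661, 659, 600, 300, 37, 39, 27]
279 [(279, array([311, 315])), (295, array([290, 345])), (300, array([288, 347])), (305, array([288, 348])), (310, array([287, 348]))]
w3 [199, 205, 197, 190, 198, 216, 204, 191, 185, 201, 242, 284, 269, 276, 276, 275, 284, 283, 291, 311, 378, 523, 664, 662, 662, 661, 661, 661, 660, 660, 662, 660, 659, 661, 663, 597, 300, 42, 47, 42]
283 [(283, array([310, 323])), (295, array([292, 343])), (300, array([289, 347])), (305, array([287, 348])), (310, array([287, 348]))]
now [188, 193, 199, 197, 185, 181, 202, 214, 202, 182, 183, 202, 220, 239, 263, 266, 274, 279, 281, 282, 288, 292, 316, 380, 524, 665, 662, 662, 664, 660, 664, 662, 663, 661, 662, 601, 306, 40, 41, 38]
286 [(286, array([310, 324])), (295, array([294, 341])), (300, array([290, 345])), (305, array([287, 348])), (310, array([286, 348]))]
s0 385 [76, 82, 92, 119, 152, 162, 160, 159, 157, 161, 165, 163, 145, 115, 71, 40, 32, 39, 36, 37, 39, 35]
s0 388 [82, 82, 93, 118, 151, 166, 163, 159, 162, 162, 163, 164, 156, 137, 102, 68, 42, 36, 34, 35, 30, 30]
s0 391 [80, 95, 88, 86, 119, 148, 162, 160, 160, 159, 160, 164, 151, 127, 87, 74, 69, 52, 41, 28, 31, 42]
now 385 [65, 65, 68, 65, 69, 64, 61, 63, 73, 97, 148, 176, 164, 130, 77, 42, 43, 38, 37, 34, 44, 44]
now 388 [30, 25, 29, 35, 26, 33, 26, 26, 43, 102, 164, 181, 179, 154, 116, 71, 49, 33, 32, 36, 33, 40]
now 391 [27, 28, 36, 36, 24, 33, 26, 26, 68, 122, 169, 183, 169, 141, 100, 81, 75, 59, 38, 38, 34, 41]
```

In the side view the pad's edge hasn't moved. In the wrist view its edge shifts 1 px per mm of descent, which means it is stationary and the camera is approaching. My reading that it was being pressed was wrong. There is no contact yet: the shut tips lie farther back than assumed, with the tip edge at row 298 suggesting z ≈ -0.02. I descend further while watching the force.

Call:
arm_command(translation=[[0, 0, 0.1], [0, 0, 0.1], [0, 0, 0.1], [0, 0, 0.1], [0, 0, 0.1], [0, 0, 0.1], [0, 0, 0.1], [0, 0, 0.1], [0, 0, 0.1], [0, 0, 0.1]], angular=[[0, 0, 0], [0, 0, 0], [0, 0, 0], [0, 0, 0], [0, 0, 0], [0, 0, 0], [0, 0, 0], [0, 0, 0], [0, 0, 0], [0, 0, 0]])

```text
time: 8.75
tool_pos: [0.5187, -0.119, 0.0966]
eef_rot: [0.194, 0.981, -0.0, 0.0]
wrist_force: [-1.8, 0.5, 5.4]
grip_width: -0.0
```

```bash
python3 - <<'E'
from h import *
s=r.sense();print(s['tool_pos'],s['wrist_force'])
w=cams.capture('wrist')['frame'];save('pics/w5.png',cv2.resize(w[220:400,60:400],(800,424),interpolation=cv2.INTER_CUBIC))
print([int(w[y,318:323].astype(int).sum(-1).mean()) for y in range(262,302)])
w=cams.capture('side')['frame'];save('pics/c5.png',cv2.resize(w[205:265,370:430],(600,600),interpolation=cv2.INTER_CUBIC))
for x in (385,388,391): print(x,[int(w[y,x].astype(int).min()) for y in range(222,244)])
E
```

```text
[ 0.51874955 -0.11903281  0.09660341] [-1.83424022  0.4977602   5.35539806]
[234, 208, 228, 232, 217, 196, 189, 203, 212, 205, 184, 180, 200, 223, 230, 266, 267, 276, 276, 279, 281, 285, 289, 308, 345, 479, 661, 663, 664, 661, 660, 663, 663, 663, 661, 600, 301, 33, 39, 31]
385 [39, 48, 64, 67, 63, 65, 66, 66, 62, 55, 54, 54, 63, 118, 158, 169, 142, 91, 49, 35, 41, 42]
388 [29, 31, 33, 21, 20, 24, 23, 28, 24, 30, 21, 29, 66, 122, 166, 182, 168, 126, 82, 52, 45, 29]
391 [23, 20, 25, 26, 27, 22, 20, 30, 29, 33, 25, 31, 92, 153, 173, 172, 135, 98, 85, 83, 61, 44]
```

View pics/c5.png

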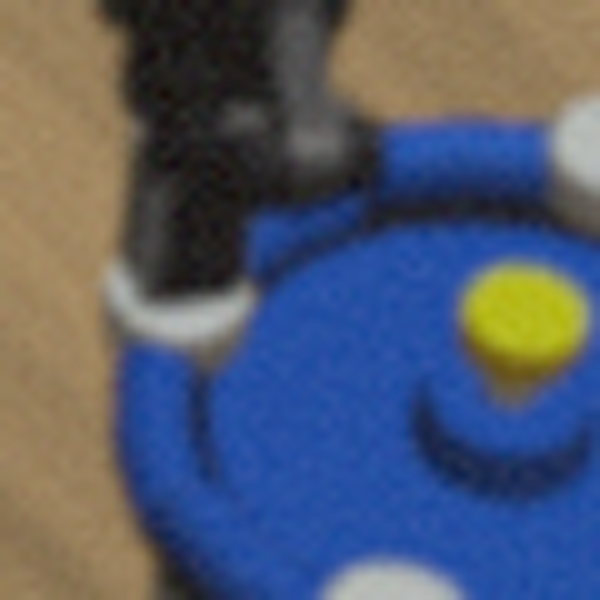

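Contact: 5.4 N, and the pad has moved down about 3 px in the side view. I continue to the stop.

Call:
arm_command(translation=[[0, 0, 0.1], [0, 0, 0], [0, 0, 0.1], [0, 0, 0], [0, 0, 0.1], [0, 0, 0], [0, 0, 0], [0, 0, 0], [0, 0, 0], [0, 0, 0]], angular=[[0, 0, 0], [0, 0, 0], [0, 0, 0], [0, 0, 0], [0, 0, 0], [0, 0, 0], [0, 0, 0], [0, 0, 0], [0, 0, 0], [0, 0, 0]])

```text
time: 9.85
tool_pos: [0.5189, -0.119, 0.0946]
eef_rot: [0.194, 0.981, -0.0, 0.0]
wrist_force: [-7.1, 3.0, 18.9]
grip_width: -0.0
```

Hard stop: 18.9 N, and the measured height no longer follows the command. Home is TCP z ≈ 0.0946. Next I lift and go over pad A.

Call:
arm_command(translation=[[0, 0, -2], [0, 0, -2], [-2.3, 0.33, 0], [-2.4, 0.34, 0], [-2.3, 0.33, 0], [-2.3, 0.33, 0], [0, 0, 1], [0, 0, 1], [0, 0, 0.5], [0, 0, 0]], angular=[[0, 0, 0], [0, 0, 0], [0, 0, 0], [0, 0, 0], [0, 0, 0], [0, 0, 0], [0, 0, 0], [0, 0, 0], [0, 0, 0], [0, 0, 0]])

```text
time: 10.85
tool_pos: [0.6088, -0.1418, 0.1073]
eef_rot: [0.194, 0.981, 0.0, -0.001]
wrist_force: [-0.7, -0.3, 0.9]
grip_width: -0.0003
```

```bash
python3 go.py; python3 - <<'E'
from m import *
c=cams.capture('side')['frame'];save('pics/c6.png',cv2.resize(c[195:295,370:470],(600,600),interpolation=cv2.INTER_CUBIC))
c=cams.capture('wrist')['frame'];save('pics/w6.png',c)
E
```

```text
10.85 [ 0.6088 -0.1418  0.1073] [-0.6731 -0.2894  0.9147] -0.00034482545004901427 tool axes cols
 [[-0.925   0.38   -0.002 ]
 [ 0.38    0.925   0.0006]
 [ 0.002  -0.0002 -1.    ]]
A cm [-0.1173  0.0283 -0.0002]
B cm [-1.5917 -9.1391 -0.0013]
C cm [ 9.1214 -1.3781  0.0188]
D cm [  7.6317 -10.5825   0.0177]
V cm [ 3.7629 -5.2632  0.0088]
```

View pics/c6.png

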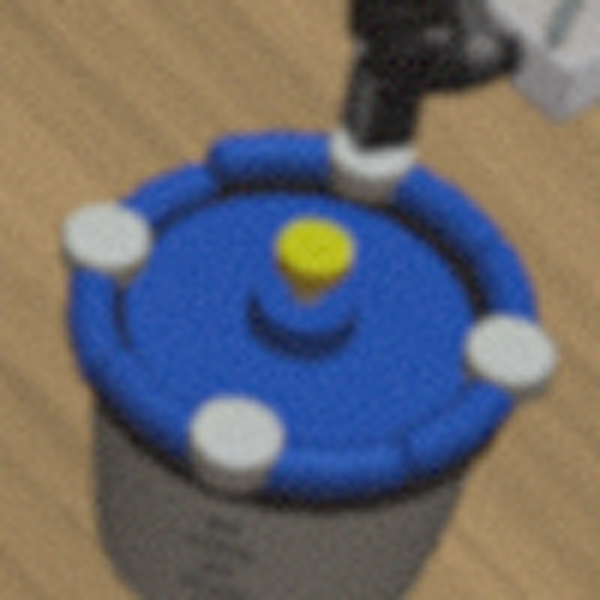

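View pics/w6.png

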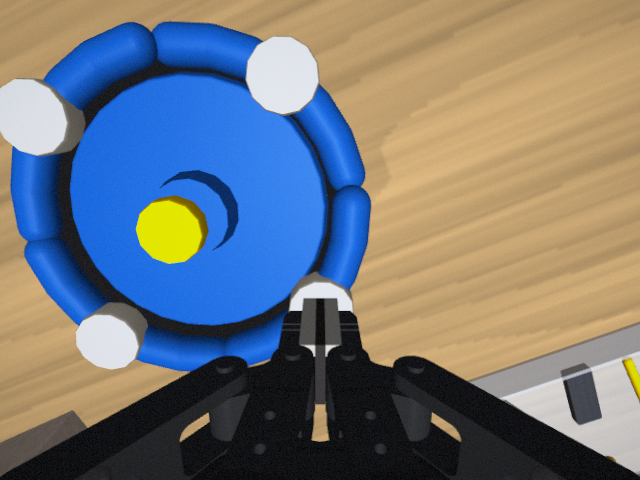

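The pad C section is visibly lower than its neighbours, and the finger is over pad A. Pressing A.

Call:
arm_command(translation=[[-0.1, 0, 0.13], [0, 0, 0.13], [0, 0, 0.13], [0, 0, 0.13], [0, 0, 0.13], [0, 0, 0.13], [0, 0, 0.13], [0, 0, 0.13], [0, 0, 0.13], [0, 0, 0.0]], angular=[[0, 0, 0], [0, 0, 0], [0, 0, 0], [0, 0, 0], [0, 0, 0], [0, 0, 0], [0, 0, 0], [0, 0, 0], [0, 0, 0], [0, 0, 0]])

```text
time: 11.95
tool_pos: [0.6107, -0.1425, 0.0969]
eef_rot: [0.194, 0.981, -0.0, 0.0]
wrist_force: [-1.9, 0.1, 3.7]
grip_width: 0.0
```

Call:
arm_command(translation=[[0, 0, 0.1], [0, 0, 0], [0, 0, 0.1], [0, 0, 0], [0, 0, 0], [0, 0, 0], [0, 0, 0], [0, 0, 0], [0, 0, 0], [0, 0, 0]], angular=[[0, 0, 0], [0, 0, 0], [0, 0, 0], [0, 0, 0], [0, 0, 0], [0, 0, 0], [0, 0, 0], [0, 0, 0], [0, 0, 0], [0, 0, 0]])

```text
time: 12.95
tool_pos: [0.6108, -0.1425, 0.095]
eef_rot: [0.194, 0.981, -0.0, 0.0]
wrist_force: [-3.6, 1.6, 6.3]
grip_width: -0.0
```

Call:
arm_command(translation=[[0, 0, 0.1], [0, 0, 0], [0, 0, 0.05], [0, 0, 0], [0, 0, 0], [0, 0, 0], [0, 0, 0], [0, 0, 0], [0, 0, 0], [0, 0, 0]], angular=[[0, 0, 0], [0, 0, 0], [0, 0, 0], [0, 0, 0], [0, 0, 0], [0, 0, 0], [0, 0, 0], [0, 0, 0], [0, 0, 0], [0, 0, 0]])

```text
time: 13.95
tool_pos: [0.6109, -0.1425, 0.0947]
eef_rot: [0.194, 0.981, -0.0, 0.001]
wrist_force: [-7.4, 2.6, 17.7]
grip_width: -0.0001
```

Home at z = 0.0947 with 17.7 N. On to pad B.

Call:
arm_command(translation=[[0, 0, -2], [0, 0, -2], [-0.34, -2.3, 0], [-0.34, -2.3, 0], [-0.35, -2.3, 0], [-0.34, -2.25, 0], [0, 0, 1], [0, 0, 1], [0, 0, 0.5], [0, 0, 0]], angular=[[0, 0, 0], [0, 0, 0], [0, 0, 0], [0, 0, 0], [0, 0, 0], [0, 0, 0], [0, 0, 0], [0, 0, 0], [0, 0, 0], [0, 0, 0]])

```text
time: 14.95
tool_pos: [0.5884, -0.2312, 0.1068]
eef_rot: [0.193, 0.981, 0.0, -0.001]
wrist_force: [0.0, -0.4, -0.2]
grip_width: -0.0003
```

```bash
python3 go.py|grep -v '\[\['; python3 - <<'E'
from m import *
c=cams.capture('side')['frame'];save('pics/c7.png',cv2.resize(c[195:295,370:470],(600,600),interpolation=cv2.INTER_CUBIC))
E
```

```text
14.95 [ 0.5884 -0.2312  0.1068] [ 0.0149 -0.3604 -0.2382] -0.00027502449135173405 tool axes cols
 [ 0.379   0.9254  0.0009]
 [ 0.0021  0.0002 -1.    ]]
A cm [1.3828 9.0754 0.0044]
B cm [-0.082  -0.0936 -0.0002]
C cm [10.6229  7.6787  0.0233]
D cm [ 9.1429 -1.5273  0.0186]
V cm [5.2685 3.7879 0.0115]
```

View pics/c7.png

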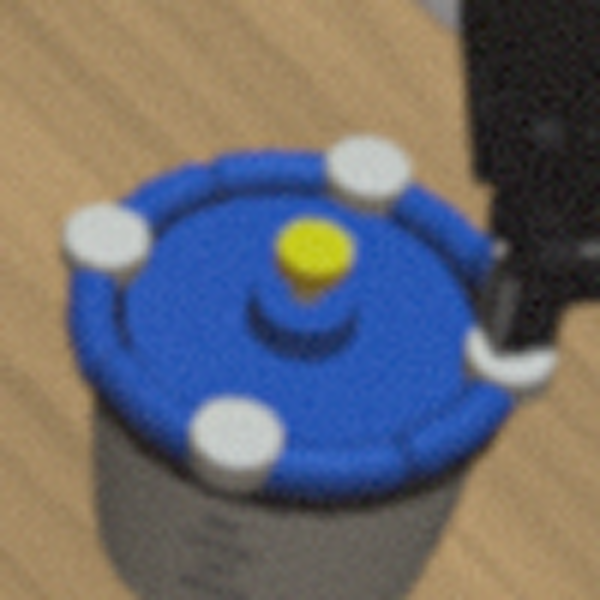

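Pads A and C are now both low, and the finger is above pad B. Pressing B.

Call:
arm_command(translation=[[-0.1, 0, 0.13], [0, 0, 0.13], [0, 0, 0.13], [0, 0, 0.13], [0, 0, 0.13], [0, 0, 0.13], [0, 0, 0.13], [0, 0, 0.13], [0, 0, 0.13], [0, 0, 0.1]], angular=[[0, 0, 0], [0, 0, 0], [0, 0, 0], [0, 0, 0], [0, 0, 0], [0, 0, 0], [0, 0, 0], [0, 0, 0], [0, 0, 0], [0, 0, 0]])

```text
time: 16.0
tool_pos: [0.5897, -0.2326, 0.096]
eef_rot: [0.194, 0.981, -0.0, 0.0]
wrist_force: [-1.1, 1.4, 4.7]
grip_width: 0.0002
```

Call:
arm_command(translation=[[0, 0, 0.1], [0, 0, 0], [0, 0, 0], [0, 0, 0], [0, 0, 0], [0, 0, 0], [0, 0, 0], [0, 0, 0], [0, 0, 0], [0, 0, 0]], angular=[[0, 0, 0], [0, 0, 0], [0, 0, 0], [0, 0, 0], [0, 0, 0], [0, 0, 0], [0, 0, 0], [0, 0, 0], [0, 0, 0], [0, 0, 0]])

```text
time: 17.0
tool_pos: [0.5897, -0.2327, 0.0951]
eef_rot: [0.194, 0.981, -0.0, 0.0]
wrist_force: [-1.2, 1.8, 5.5]
grip_width: -0.0001
```

Call:
arm_command(translation=[[0, 0, 0.1], [0, 0, 0], [0, 0, 0.06], [0, 0, 0], [0, 0, 0], [0, 0, 0], [0, 0, 0], [0, 0, 0], [0, 0, 0], [0, 0, 0]], angular=[[0, 0, 0], [0, 0, 0], [0, 0, 0], [0, 0, 0], [0, 0, 0], [0, 0, 0], [0, 0, 0], [0, 0, 0], [0, 0, 0], [0, 0, 0]])

```text
time: 18.0
tool_pos: [0.5899, -0.2326, 0.0947]
eef_rot: [0.194, 0.981, -0.0, 0.001]
wrist_force: [-6.0, 4.7, 15.6]
grip_width: 0.0001
```

Home at z = 0.0947 with 15.6 N. On to pad D.

Call:
arm_command(translation=[[0, 0, -2], [0, 0, -2], [2.35, -0.37, 0], [2.35, -0.37, 0], [2.35, -0.36, 0], [2.3, -0.37, 0], [0, 0, 1], [0, 0, 1], [0, 0, 0.5], [0, 0, 0]], angular=[[0, 0, 0], [0, 0, 0], [0, 0, 0], [0, 0, 0], [0, 0, 0], [0, 0, 0], [0, 0, 0], [0, 0, 0], [0, 0, 0], [0, 0, 0]])

```text
time: 19.0
tool_pos: [0.4975, -0.2106, 0.1066]
eef_rot: [0.194, 0.981, 0.0, -0.001]
wrist_force: [0.3, 0.2, 0.1]
grip_width: -0.0001
```

```bash
python3 go.py|grep -v '\[\['; python3 - <<'E'
from m import *
c=cams.capture('side')['frame'];save('pics/c8.png',cv2.resize(c[195:295,370:470],(600,600),interpolation=cv2.INTER_CUBIC))
E
```

```text
19.0 [ 0.4975 -0.2106  0.1066] [0.3318 0.2336 0.0943] -0.00014977607292092007 tool axes cols
 [ 0.3799  0.925   0.0009]
 [ 0.0018  0.0002 -1.    ]]
A cm [-7.7999 10.6227 -0.0125]
B cm [-9.2729  1.455  -0.0169]
C cm [1.439  9.2177 0.0043]
D cm [-0.0493  0.013  -0.0001]
V cm [-3.9189  5.3317 -0.0063]
```

View pics/c8.png

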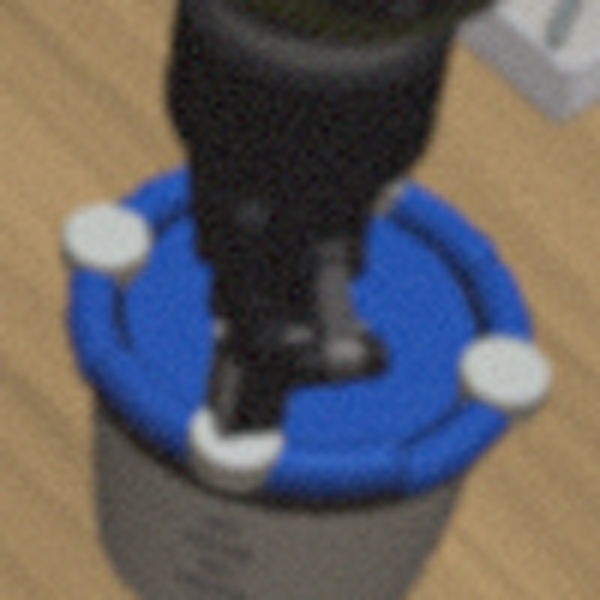

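B has dropped as well (its pad is now at crop (505,372)), and the finger is above pad D. Pressing D.

Call:
arm_command(translation=[[-0.05, 0, 0.13], [0, 0, 0.13], [0, 0, 0.13], [0, 0, 0.13], [0, 0, 0.13], [0, 0, 0.13], [0, 0, 0.13], [0, 0, 0.13], [0, 0, 0.13], [0, 0, 0.1]], angular=[[0, 0, 0], [0, 0, 0], [0, 0, 0], [0, 0, 0], [0, 0, 0], [0, 0, 0], [0, 0, 0], [0, 0, 0], [0, 0, 0], [0, 0, 0]])

```text
time: 20.05
tool_pos: [0.498, -0.211, 0.0955]
eef_rot: [0.194, 0.981, -0.0, 0.0]
wrist_force: [-2.0, 0.9, 5.7]
grip_width: -0.0001
```

Call:
arm_command(translation=[[0, 0, 0.1], [0, 0, 0], [0, 0, 0.1], [0, 0, 0], [0, 0, 0], [0, 0, 0], [0, 0, 0], [0, 0, 0], [0, 0, 0], [0, 0, 0]], angular=[[0, 0, 0], [0, 0, 0], [0, 0, 0], [0, 0, 0], [0, 0, 0], [0, 0, 0], [0, 0, 0], [0, 0, 0], [0, 0, 0], [0, 0, 0]])

```text
time: 21.05
tool_pos: [0.4981, -0.2111, 0.0947]
eef_rot: [0.194, 0.981, -0.0, 0.001]
wrist_force: [-7.8, 3.1, 18.6]
grip_width: -0.0
```

All four sections stopped at the same height, 0.0946–0.0947. I lift clear and check before the vent.

Call:
arm_command(translation=[[0, 0, -2], [0, 0, -3], [0, 0, -3], [2, -2, -2], [2, -2, 0], [2, -2, 0], [2, -1, 0], [0, 0, 0], [0, 0, 0], [0, 0, 0]], angular=[[0, 0, 0], [0, 0, 0], [0, 0, 0], [0, 0, 0], [0, 0, 0], [0, 0, 0], [0, 0, 0], [0, 0, 0], [0, 0, 0], [0, 0, 0]])

```text
time: 22.05
tool_pos: [0.3979, -0.2452, 0.1932]
eef_rot: [0.194, 0.981, -0.0, 0.0]
wrist_force: [-0.6, 0.1, 0.8]
grip_width: 0.0005
```

```bash
python3 go.py|tail -1; cat > chk.py <<'E'
from m import *;import sys
np.set_printoptions(precision=4,suppress=True)
n=sys.argv[1]
t=cams.capture('top');s=cams.capture('side')
W=((0,0,150),(180,50,255));Y=((22,120,110),(35,255,255))
for nm,C in(('pad',W),('plug',Y)):
  bt=blobs(t['frame'],*C,(328,135,410,215));bs=blobs(s['frame'],*C,(375,212,468,282))
  for a in bt:
    for b in bs:
      p,e=tri(t,a[0],s,b[0])
      if e<.006 and .09<p[2]<.15: print(nm,a[0],b[0],a[1],b[1],p,e)
save(f'pics/k{n}.png',np.hstack([cv2.resize(t['frame'][125:225,318:418],(400,400)),cv2.resize(s['frame'][195:295,370:470],(400,400))]))
E
python3 chk.py 1
```

```text
V cm [-11.8218  12.3117   0.0035]
pad [351.3306 147.4435] [431.2589 222.25  ] 124 112 [ 0.6109 -0.1416  0.1077] 0.0022217000759351723
pad [395.9154 158.7385] [454.0763 256.2672] 130 131 [ 0.5889 -0.2328  0.1082] 0.0019168532615101844
pad [385.3254 202.4286] [408.4773 269.5076] 126 132 [ 0.4979 -0.2107  0.1077] 0.0015814027825737688
plug [369.6863 172.0294] [421.866  236.9278] 102 97 [ 0.5543 -0.1763  0.1298] 0.0018094232605842444
```

View pics/k1.png

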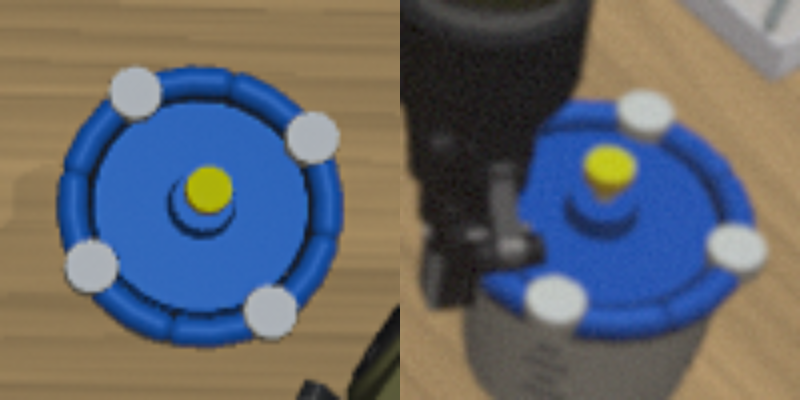

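Pads A, B and D triangulate at 108 mm (home is 109). Pad C is hidden by the arm in the side view, but it stopped at the same height and has shifted the same way in the top view. Next is the vent.

Call:
arm_command(translation=[[-2.36, 2.46, 0], [-2.36, 2.46, 0], [-2.36, 2.46, 0], [-2.36, 2.46, 0], [-2.38, 2.47, 0], [0, 0, 2], [0, 0, 2], [0, 0, 1.5], [0, 0, 0.8], [0, 0, 0]], angular=[[0, 0, 0], [0, 0, 0], [0, 0, 0], [0, 0, 0], [0, 0, 0], [0, 0, 0], [0, 0, 0], [0, 0, 0], [0, 0, 0], [0, 0, 0]])

```text
time: 23.15
tool_pos: [0.5533, -0.176, 0.1291]
eef_rot: [0.193, 0.981, 0.0, -0.001]
wrist_force: [-0.4, -0.7, 0.3]
grip_width: -0.0
```

```bash
python3 go.py|tail -1; python3 - <<'E'
from m import *
c=cams.capture('side')['frame'];w=cams.capture('wrist')['frame']
save('pics/k2.png',np.hstack([cv2.resize(c[195:295,370:470],(400,400)),cv2.resize(w[180:480,120:520],(400,300))[:, :].copy() if 0 else cv2.resize(w[80:480,120:520],(400,400))]))
E
```

```text
V cm [-0.0757  0.0072 -0.0001]
```

View pics/k2.png

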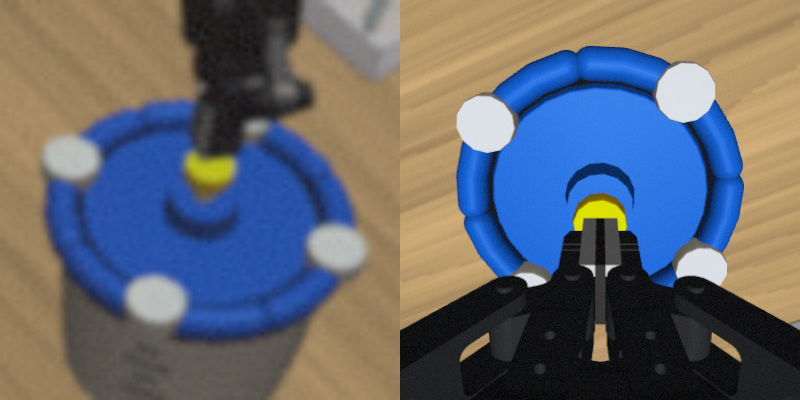

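All four sections look level, and the finger is over the yellow plug. Pressing the vent.

Call:
arm_command(translation=[[-0.08, 0, 0.16], [0, 0, 0.16], [0, 0, 0.16], [0, 0, 0.16], [0, 0, 0.16], [0, 0, 0.16], [0, 0, 0.16], [0, 0, 0.16], [0, 0, 0.16], [0, 0, 0.1]], angular=[[0, 0, 0], [0, 0, 0], [0, 0, 0], [0, 0, 0], [0, 0, 0], [0, 0, 0], [0, 0, 0], [0, 0, 0], [0, 0, 0], [0, 0, 0]])

```text
time: 24.25
tool_pos: [0.5542, -0.1766, 0.1148]
eef_rot: [0.194, 0.981, -0.0, 0.0]
wrist_force: [-2.3, 0.1, 4.5]
grip_width: -0.0003
```

Call:
arm_command(translation=[[0, 0, 0.1], [0, 0, 0], [0, 0, 0.1], [0, 0, 0], [0, 0, 0.1], [0, 0, 0], [0, 0, 0], [0, 0, 0], [0, 0, 0], [0, 0, 0]], angular=[[0, 0, 0], [0, 0, 0], [0, 0, 0], [0, 0, 0], [0, 0, 0], [0, 0, 0], [0, 0, 0], [0, 0, 0], [0, 0, 0], [0, 0, 0]])

```text
time: 25.25
tool_pos: [0.5541, -0.1766, 0.1117]
eef_rot: [0.194, 0.981, 0.0, -0.0]
wrist_force: [-0.5, -0.9, 1.5]
grip_width: -0.0002
```

Call:
arm_command(translation=[[0, 0, 0.1], [0, 0, 0], [0, 0, 0.1], [0, 0, 0], [0, 0, 0.1], [0, 0, 0], [0, 0, 0], [0, 0, 0], [0, 0, 0], [0, 0, 0]], angular=[[0, 0, 0], [0, 0, 0], [0, 0, 0], [0, 0, 0], [0, 0, 0], [0, 0, 0], [0, 0, 0], [0, 0, 0], [0, 0, 0], [0, 0, 0]])

```text
time: 26.25
tool_pos: [0.5543, -0.1767, 0.11]
eef_rot: [0.194, 0.981, -0.0, 0.0]
wrist_force: [-8.0, 2.2, 15.1]
grip_width: 0.0
```

Call:
arm_command(translation=[[0, 0, 0.06], [0, 0, 0], [0, 0, 0], [0, 0, 0], [0, 0, 0], [0, 0, 0], [0, 0, 0], [0, 0, 0], [0, 0, 0], [0, 0, 0]], angular=[[0, 0, 0], [0, 0, 0], [0, 0, 0], [0, 0, 0], [0, 0, 0], [0, 0, 0], [0, 0, 0], [0, 0, 0], [0, 0, 0], [0, 0, 0]])

```text
time: 27.25
tool_pos: [0.5543, -0.1767, 0.11]
eef_rot: [0.194, 0.981, -0.0, 0.001]
wrist_force: [-10.6, 2.0, 20.6]
grip_width: 0.0001
```

Call:
arm_command(translation=[[0, 0, -2], [0, 0, -3], [0, 0, -3], [3, 0, -2], [4, 0, 0], [4, 0, 0], [4, 0, 0], [4, 0, 0], [2, 0, 0], [0, 0, 0]], angular=[[0, 0, 0], [0, 0, 0], [0, 0, 0], [0, 0, 0], [0, 0, 0], [0, 0, 0], [0, 0, 0], [0, 0, 0], [0, 0, 0], [0, 0, 0]])

```text
time: 28.25
tool_pos: [0.3584, -0.0962, 0.2084]
eef_rot: [0.194, 0.981, -0.0, 0.0]
wrist_force: [0.6, -0.5, 0.1]
grip_width: -0.0003
```

```bash
python3 chk.py 3
```

```text
pad [351.3821 147.4472] [431.0198 221.8911] 123 101 [ 0.6104 -0.1415  0.109 ] 0.0018889100912016488
pad [395.8425 158.7953] [454.0932 256.1864] 127 118 [ 0.5888 -0.2327  0.1083] 0.0021556516377353864
pad [340.464 191.12 ] [387.  233.5] 125 108 [ 0.519  -0.1198  0.1093] 0.0014930435059963866
pad [385.376 202.424] [408.5246 269.2131] 125 122 [ 0.4978 -0.2107  0.1085] 0.0017090032793696075
plug [369.1414 173.1717] [421.0667 240.3222] 99 90 [ 0.5542 -0.1762  0.1208] 0.0014747033054115174
```

View pics/k3.png

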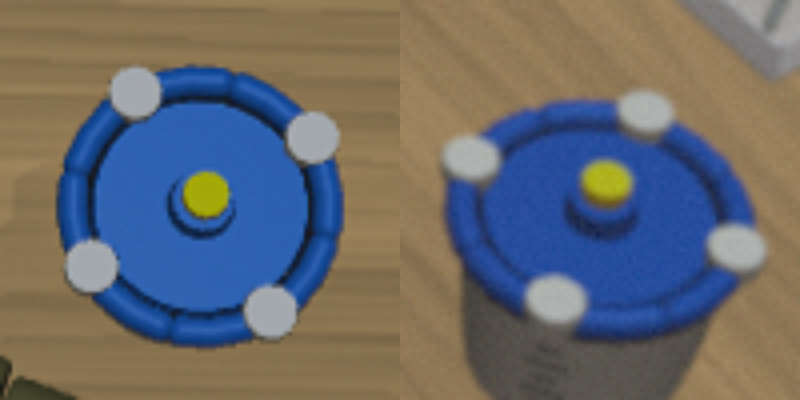

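```bash
python3 -c "
from cell import r
print(r.hand_in())"
```

```text
the job is handed in; nothing more can be done
None
```

I pressed all four white pads of the blue lid to their hard stops, then pushed the yellow vent plug down to its stop. The job is handed in at about 28.5 s, with the arm clear of everything; no verdict was reported.

- **Rim sections:** each stopped at the same tool height (94.6–94.7 mm) under 16–19 N. In the last camera check the pads measured 108.3–109.3 mm above the table; fully home is 109 mm.
- **Vent plug:** it stopped at the height expected from the pads (within 0.4 mm) and stayed there as the push rose from 15 N to 21 N.
- **White tub:** it was not touched. The arm passed it with the fingertips well above its lid.

**What disagreed:**
- **Plug height:** the cameras put the plug at 121 mm rather than 124 mm when down. They had also read low when it was up (131 mm rather than 136 mm), probably because its yellow side counts as part of its top. I relied on the hard stop instead.
- **Fingertips:** with the gripper shut, they sit about 14 mm behind the TCP, not 8 mm ahead as `r.tcp_to_tips` says. I first thought I was pressing pad C when I was still above it; comparing pictures showed this, and I went on down until the force showed contact.

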